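# Fold a field camera's bed shut and clamp it with a one-hand bar clamp

### The arm

A 6-joint arm with a two-finger parallel gripper is mounted at the origin on the work surface. World frame = base frame: x ahead of the robot, y to its left, z up, the work surface at z = 0. Lengths are in m, angles in rad, forces in N, time in s.
With the tool pointing down it reaches from about 0.25 to 0.725 m from the base axis. Payload 4 kg.
Tool frame: the origin (TCP) lies midway between the tips of the shut fingers; the grasp point (between the pads) lies 19 mm behind it; z points along the fingers, y is the line along which they close (so a half turn about z gives the same grasp; the last joint's range is limited). The gripper opens to 85 mm and grips with 20 to 120 N. Pads are 22 mm wide; open, the fingers measure 114 mm over their backs; the gripper's body (76 mm by 85 mm) begins 54 mm behind the grasp point. The pads swing forward as they close: fully open they stand 13 mm farther back than shut.
Start: joints at [-1.122, 0.241, 0.005, 1.335, 0, 1.571], TCP at [0.217, -0.45, 0.231] pointing down, gripper open.
Joint ranges: [-2.72, 2.72], [-1.05, 1.87], [-1.09, 1.28], [-1.99, 2.15], [-1.42, 1.44], [-3.14, 3.14]. Speed limits (rad/s): [2.79, 2.79, 3.14, 3.14, 3.14, 3.14].

### API

Orientations are given as a unit quaternion [x, y, z, w].
In Python, from workcell import get_obs, camera, job_done, silhouettes gives the robot as it stands. The module is installed in compiled form; this text tells all that it offers.
- The arm moves only by the tool drive_tool, never from a script. Its argument "increments" is a list of rows, each a list of 3 entries, a list of its own where there are three numbers: the shift along the world's x, y, z in mm, then the turn, a rotation vector about the world's x, y, z in degrees, then the opening, from 0 (shut) to 1 (fully open). A call has 1 to 8 rows; each row shifts and turns the commanded pose from where the row before left it; what a row does not reach is not made up. A row lasts 1/12 s, in which the tool goes at most 41.7 mm and 7.16 degrees, less where a joint would pass 70% of its speed; a pose out of reach is approached as far as the arm can. A call is refused whole if a number of a shift passes 41.7 or a number of a turn 7.16, either way. A call with a gripper value outside its range is refused whole. The fingers move at their own pace and stop on an object; the grip force is fixed at half the most. Time passes only in rows, so rows that do not move let the fingers close. It gives the time, the measured TCP pose, the force, the opening and the grip force at its end, in the units of the state.
- get_obs(): the state, without advancing time (a new reading comes with each control period).
- camera(name): name is "scene" or "side" or "wrist"; returns a dict with "image" (480x640x3 uint8, red, green, blue), "K" (3x3 intrinsics, pixels), "k1" (the pictures are not rectified: a ray, as slopes to the right and down, at radius r is drawn at 1 + k1 r^2 times it, then the intrinsics apply), "view" (4x4, takes a point from world to camera coordinates). Camera axes: x right, y down, z forward; pixel columns grow to the right and rows downward; lengths in m; the calibration is good to about 2 mm. A picture is of the moment at which its call begins. There is no depth.
- job_done(): hands the job in; it is judged then, once.
Trained networks look in a picture, given as the dict that the camera call returned (one of the last four; its "shot" number tells which), for a name from the list of things; names that differ only in an ending like _2 or _b are one class to them, and where a whole thing is asked for, a point or a joint stands for the part that bears it (a point fixed in the world has none). Each returns a list of dicts, best first, with "conf" (0 to 1); they miss things now and then, are a little off and sometimes report something else, mostly with a low value. They report only what shows in the picture. A call takes as long as a camera call. They do not tell look-alikes from the thing itself.
- silhouettes(query, picture): "region" (480x640 bool, what is visible of it) and "bbox" ([left, top, right, bottom] in pixels, round what is visible of it).
The state is a dict: "clock": time; "joint_pos": joint angles; "joint_vel": joint speeds; "tau": joint torques, N m; "eef_pos": TCP position; "tool_rot": TCP orientation; "ft_force": force on the tool from outside, world axes, zero at the start; "ft_torque": the same for the moment, N m; "grip_width": finger opening in m; "grasp_force": force on a finger pad.
Only numpy, scipy, OpenCV 4.12 (cv2) and the standard library are available. Lean on these libraries where they do the work, as an engineer would, in place of code of your own. Each camera call takes 0.05 s, during which the arm holds its last target. There are 200 camera calls.

### The job

The face of the walnut folding camera's bed has just been re-glued: fold the half-open bed up until it lies fully shut against the camera box, then pump the trigger of the one-hand bar clamp until its rubber pad has come up to the shut bed and presses it firmly, but gently enough not to crush the thin wood. Move bar and jaw with the trigger only, keep the camera standing against its stop, and leave everything else on the ledge where it is. Finish while holding: do not let go at the end, keep the trigger squeezed so that the pad stays pressed on the bed.

Things in the scene. Friction and masses are not known exactly. Their poses are not given: they have to be found in the camera images.
- board: Plywood gluing board, 170 x 385 x 18 mm, fixed on the ledge; origin at the centre of its underside, z up, long side along its own y. At its +y end a pale wooden stop, 90 mm tall, backs the camera; on its -y half the black one-hand bar clamp is screwed down, pistol grip and trigger upwards, pushing towards the board's +y. Clamp body 32 mm wide, up to 115 mm above the ledge.
- grip (a point): Point inside the fixed black pistol grip, 163 mm above the ledge. The grip is an upright bar 20 mm thick along the board's y and 30 mm wide along the board's x, its top 198 mm above the ledge; its back face lies 10 mm towards the board's -y from this point.
- blade_front (a point): Front (board +y) of the rounded finger swell (8 mm radius, 24 wide) on the orange trigger blade (top at 191 mm), 60 mm above its pin. It stands 47 mm from grip along the board's y when released, 25 mm when squeezed fully towards the grip. Clamp force on the bed is about 1.5 x (squeeze here in N - 10): 14 N for 20 N, 29 for 30, 44 for 40, 75 for 60, less if the blade has reached its stop.
- trigger: Trigger of the clamp, swinging about a pin at its origin, 103 mm above the ledge, by up to 0.36 rad. A spring returns it, 4 N (released) to 9 N (squeezed) at blade_front. Squeezing drives the bar forward through a ratchet, 10 to 14 mm a full stroke; on release the bar stays (within a 5 mm tooth). Once the bed stops the pad, the trigger stalls; only while squeezed does it give full force.
- jaw: Toothed steel bar (9 x 12 mm) with the black jaw plate (44 x 44 mm, top 76 mm above the ledge) and its rubber pad; slides along the board's +y against 5 N of drag; the trigger cannot drive it back. Its origin lies on that of board when the bar is fully back and moves with the bar. Not to be pushed by the arm (more than 4 N).
- pad_face (a point): Centre of the front face of the black rubber pad (42 x 42 x 14 mm) on the jaw, 54 mm above the ledge; it starts 45 to 66 mm short of the outer face of the shut bed. Unpressed it lies 27 mm along y from the origin of jaw; the pad gives 1 mm for each 8 N. Pressing the bed with 6 to 60 N is a proper hold; above 60 N, even for a moment, the wood is crushed.
- camera: Loose walnut folding camera, box 130 wide x 60 deep x 130 mm tall, 0.5 to 1 kg, a low black strap on top (12 mm high); it stands on the board, its back up to 3 mm off the wooden stop. Origin at the centre of its underside (18 mm above the ledge); its front (bed side) faces its own -y, the board's -y, towards the clamp.
- bed (a joint): Angle of the hinged walnut bed (front panel), rad: 0 fully shut (upright, flat on the box's front rim), grows as its top leans out towards the clamp; starts between 0.35 and 0.7. The hinge is stiff (0.13 N m): the bed stays where it is left.
- bed_hinge (a point): Centre of the bed's hinge line along the bottom front edge of the camera, 14 mm above the camera's underside, running along the camera's x.
- bed_edge (a point): Middle of the outer top edge of the bed. The bed is a panel 126 mm wide and 10 mm thick; seen from the hinge line this edge lies 114 mm along the panel and 9 mm out towards its outer face. The jaw is to press the outer face, about 22 mm above the hinge line.
- lensboard: Bystander: square walnut lensboard, 100 x 100 x 8 mm, with a round hole, lying flat; origin at the centre of its underside.
- loupe: Bystander: brass-rimmed loupe, 50 mm across, 44 mm tall, standing; origin at the centre of its underside.
- film_can: Bystander: silver tin film can, 32 mm across, 52 mm tall; origin at the centre of its underside.
- tank: Bystander: black bakelite developing tank, 102 mm across, 124 mm tall; origin at the centre of its underside.
- brass_lens: Bystander: brass barrel lens, 54 mm across, 58 mm tall; origin at the centre of its underside.
- film_box: Bystander: yellow cardboard film box, 125 x 100 x 28 mm; origin at the centre of its underside.
- screwdriver: Bystander: screwdriver lying on the ledge; origin under its middle.
There are look-alikes about, which are no part of the job. What is shaped like the camera but white or yellow is not meant.

How it is judged:
By the outcome, as a careful person would: the job done as asked, in the order asked, and still so for the second after the job is handed in, while the arm keeps its last pose, push and grip.
It also fails if it takes over 58 s, if anything falls off the work surface, if the arm or the gripper's body presses on something with over 40 N, if the wrist force passes 120 N, or if a joint passes its speed limit or range.

## Working session

There is one attempt and no reset: what is moved stays moved. The work goes in short steps, Python scripts to look and compute and a tool call to move; the robot and the scene stay as the last step left them, time stands still between calls to the robot, and variables do not carry over. Pictures are saved under pics/ and viewed, at most 10 in all, crops included, and the job is handed in when it is done.

Besides the shell and the picture viewer there is one more tool, called after "Emit:" as name([rows], argument=value, ...), one row to a line, values as JSON. drive_tool: Moves the arm, as the interface text tells. Its arguments: {"type":"object","properties":{"increments":{"type":"array"}},"required":["increments"]}

```bash
mkdir -p pics; cat > h.py <<'E'
import numpy as np, cv2
from workcell import get_obs, camera, job_done, silhouettes
def snap(n,f=None):
    c=camera(n)
    if f: cv2.imwrite('pics/'+f,c['image'][:,:,::-1])
    return c
def ray(c,uv):
    K=c['K'];d=np.array([c['k1'],0,0,0,0],float)
    p=cv2.undistortPoints(np.array([[uv]],float),K,d)[0,0]
    V=c['view'];R=V[:3,:3];o=-R.T@V[:3,3];r=R.T@np.array([p[0],p[1],1]);return o,r/np.linalg.norm(r)
def onz(c,uv,z):
    o,r=ray(c,uv);return o+r*(z-o[2])/r[2]
def tri(L):
    A=np.zeros((3,3));b=np.zeros(3)
    for c,uv in L:
        o,r=ray(c,uv);P=np.eye(3)-np.outer(r,r);A+=P;b+=P@o
    X=np.linalg.solve(A,b);return X
def proj(c,X):
    X=np.atleast_2d(np.array(X,float));V=c['view']
    return cv2.projectPoints(X,cv2.Rodrigues(V[:3,:3])[0],V[:3,3],c['K'],np.array([c['k1'],0,0,0,0],float))[0][:,0]
E
python3 - <<'E'
from h import *
cs={n:snap(n,n+'0.png') for n in('scene','side')}
print(get_obs())
for n,c in cs.items():
    V=c['view'];print(n,-V[:3,:3].T@V[:3,3],V[2,:3])
    for q in('camera','bed','trigger','grip','jaw','board','tank'):
        for s in silhouettes(q,c): print(n,q,round(s['conf'],2),s['bbox'])
E
```

```text
{'clock': 0.1, 'joint_pos': array([-1.12200838e+00,  2.41302359e-01,  3.84715045e-03,  1.33519916e+00,
       -5.72939253e-06,  1.57080399e+00]), 'joint_vel': array([-2.24125301e-05, -6.22454119e-05,  4.38608963e-03,  9.43496922e-04,
        4.88969621e-04,  9.63967341e-04]), 'tau': array([ 4.48871624e-04, -3.73136330e+01,  2.53010666e+01,  1.08710307e-02,
        3.92718221e-05,  3.70322780e-06]), 'eef_pos': array([ 0.21668769, -0.44997329,  0.2305151 ]), 'tool_rot': array([ 9.74929568e-01,  2.22511742e-01, -2.09517687e-04, -9.05090118e-04]), 'ft_force': array([0.11685373, 0.43879479, 0.56748025]), 'ft_torque': array([ 0.04984787, -0.02809732, -0.06610118]), 'grasp_force': 0.0, 'grip_width': 0.08545080572032929}
scene [1.24501662 0.20139372 0.83255082] [-0.70554041 -0.19672909 -0.68081597]
scene camera 0.97 [360.8, 214.9, 418.9, 299.9]
scene camera 0.7 [132.4, 239.6, 157.9, 273.6]
scene camera 0.64 [409.7, 176.7, 450.1, 246.8]
scene camera 0.6 [209.3, 269.3, 281.9, 357.5]
scene camera 0.56 [389.7, 300.6, 472.8, 393.6]
scene bed 0.9 [356.1, 223.2, 384.4, 296.0]
scene bed 0.62 [389.6,
[... 565 characters left out ...]
e [-0.11970877  0.72850258  0.93486728] [ 0.48462786 -0.58964403 -0.64610816]
side camera 0.85 [148.8, 248.2, 217.1, 316.9]
side camera 0.75 [241.9, 250.5, 319.9, 334.4]
side camera 0.74 [304.0, 328.1, 375.6, 407.4]
side camera 0.58 [270.2, 169.2, 311.5, 238.4]
side bed 0.89 [274.0, 250.2, 320.0, 316.4]
side bed 0.65 [317.0, 325.1, 375.6, 346.9]
side bed 0.56 [153.5, 247.5, 202.8, 260.1]
side bed 0.45 [297.4, 176.7, 309.5, 230.5]
side trigger 0.56 [327.5, 202.3, 339.5, 232.9]
side grip 0.88 [231.5, 190.7, 382.1, 352.4]
side grip 0.68 [419.9, 185.2, 470.5, 224.3]
side jaw 0.67 [312.4, 225.8, 358.9, 264.1]
side board 0.86 [227.6, 190.5, 382.4, 353.2]
side tank 0.56 [112.0, 303.7, 170.4, 369.5]
```

```bash
python3 - <<'E'
import cv2,numpy as np
a=cv2.imread('pics/scene0.png')[170:400,120:560];b=cv2.imread('pics/side0.png')[150:420,100:490]
cv2.imwrite('pics/s1.png',cv2.resize(a,None,fx=1.8,fy=1.8,interpolation=3));cv2.imwrite('pics/s2.png',cv2.resize(b,None,fx=2,fy=2,interpolation=3))
E
```

```text
(no output)
```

View pics/s1.png

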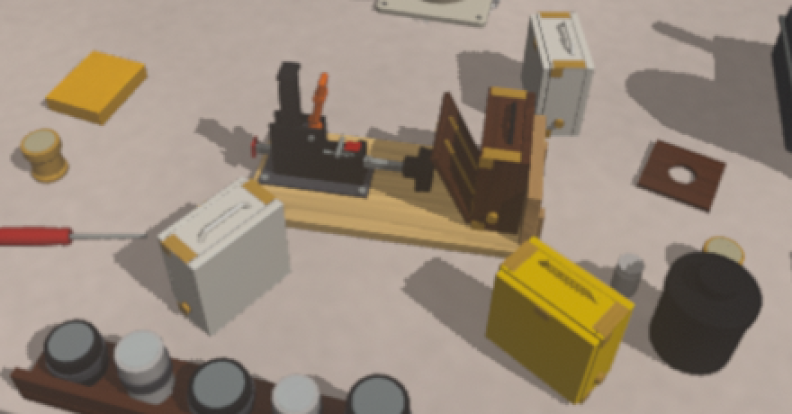

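View pics/s2.png

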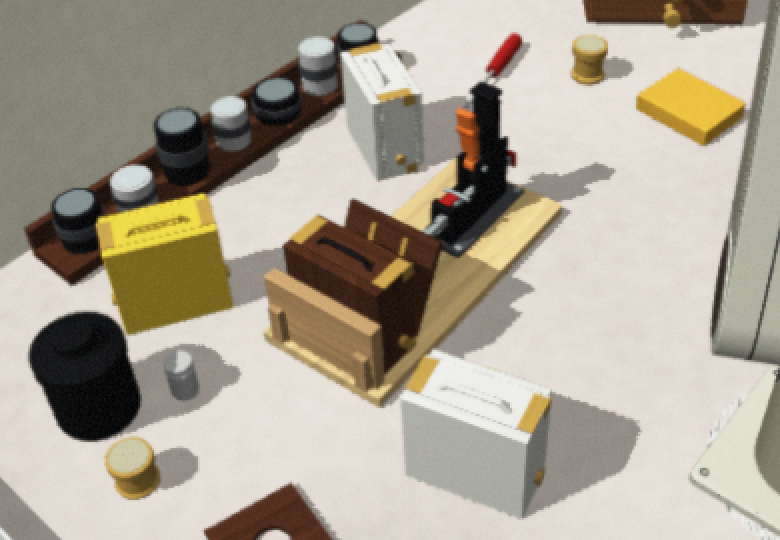

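The walnut camera stands at scene (390,255) and side (280,290). The look-alikes are white at scene (245,315) and (430,210), and yellow at (430,345). The walnut one is on the board with the black clamp, so it's the one meant. Next I'll enlarge the clamp area in both views to pick points.

```bash
python3 - <<'E'
import cv2,numpy as np
a=cv2.imread('pics/scene0.png')[195:320,250:430];b=cv2.imread('pics/side0.png')[185:360,225:390]
a=cv2.resize(a,None,fx=4.4,fy=4.4,interpolation=2);b=cv2.resize(b,None,fx=3.4,fy=3.4,interpolation=2)
cv2.imwrite('pics/s3.png',a);cv2.imwrite('pics/s4.png',b)
E
```

```text
(no output)
```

View pics/s3.png

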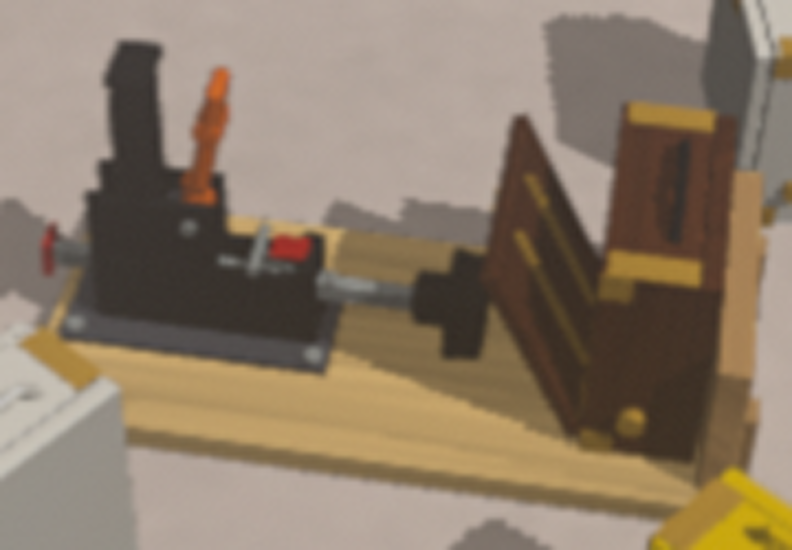

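View pics/s4.png

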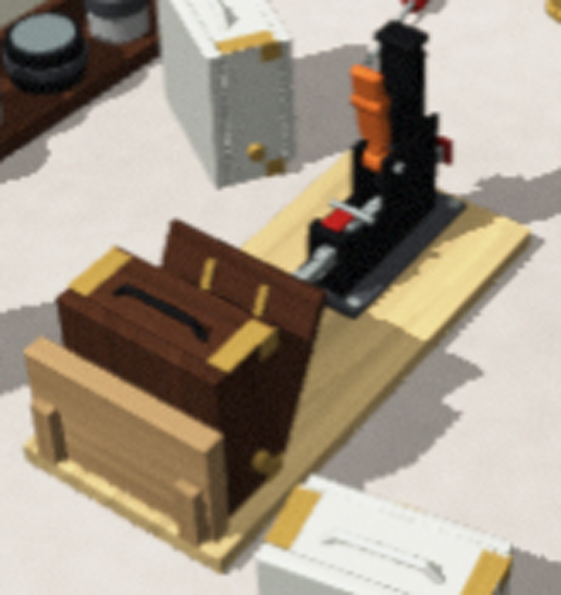

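The crops show the bed half open toward the clamp. In scene, the bed's top corners are at crop (520,117) and (488,275), and the blade top is at (220,70). In side, the bed corners are at (326,295) and (175,222). I'll triangulate from these.

```bash
cat > m.py <<'E'
from h import *
a=snap('scene');b=snap('side')
S=lambda u,v:(u/4.4+250-.39,v/4.4+195-.39)
D=lambda u,v:(u/3.4+225-.35,v/3.4+185-.35)
P={'bed-x':((520,117),(326,295)),'bed+x':((488,275),(175,222)),'boxF-x':((625,103),(275,325)),'boxB-x':((737,113),(222,375)),'boxF+x':((605,275),(117,247)),'boxB+x':((720,287),(60,297)),
'griptop':((136,50),(403,36)),'bladetop':((221,72),(369,72)),'pivot?':((200,195),(374,160)),'redknob':((47,250),(447,150)),'plateFar':((325,370),(350,312))}
for k,(p,q) in P.items():
    X=tri([(a,S(*p)),(b,D(*q))]);print(k,(X*1e3).round(1),(proj(a,X)-S(*p)).round(1),(proj(b,X)-D(*q)).round(1))
for k,q,z in(('cornA',(222,560),.018),('cornB',(28,448),.018),('cornC',(530,234),.018)): print(k,(onz(b,D(*q),z)*1e3).round(1))
E
python3 m.py
```

```text
bed-x [427.7  85.7 132. ] [[-0.2 -0.2]] [[-0.2  0.2]]
bed+x [550.7  94.2 133.1] [[0.2 0.2]] [[ 0.2 -0.2]]
boxF-x [423.3 139.8 149.4] [[-0.2 -0.1]] [[-0.2  0.2]]
boxB-x [418.4 195.8 151.9] [[-0.9 -0.7]] [[-1.   0.8]]
boxF+x [550.6 149.3 148.1] [[-0.3 -0.3]] [[-0.3  0.2]]
boxB+x [545.6 204.4 148. ] [[-0. -0.]] [[-0.  0.]]
griptop [506.3 -96.5 200.4] [[0.6 0.6]] [[ 0.5 -0.6]]
bladetop [503.6 -54.  193.9] [[0.2 0.2]] [[ 0.2 -0.2]]
pivot? [507.  -66.8 108.4] [[0.8 0.8]] [[ 0.8 -0.8]]
redknob [ 512.  -159.5   53.5] [[-0.2 -0.2]] [[-0.2  0.2]]
plateFar [498.2 -12.   -8.8] [[-3.2 -3. ]] [[-3.2  2.8]]
cornA [401.3 222.2  18. ]
cornB [565.9 234.8  18. ]
cornC [ 427.9 -154.8   18. ]
```

Emit:
drive_tool([
  [[19,35,5],[0,0,-7],0],
  [[19,35,5],[0,0,-7],0],
  [[19,35,5],[0,0,-7],0],
  [[19,35,5],[0,0,-0.5],0],
  [[19,35,5],[0,0,0],0],
  [[19,35,0],[0,0,0],0],
  [[19,35,0],[0,0,0],0],
  [[19,35,0],[0,0,0],0],
])

```text
clock: 1.57
eef_pos: [0.3663, -0.1755, 0.2559]
tool_rot: [0.999, 0.048, 0.001, 0.0]
ft_force: [0.6, 0.7, 0.4]
grip_width: 0.0001
grasp_force: 0.0
```

Emit:
drive_tool([
  [[18,34,0],[0,0,-1],0],
  [[18,34,0],[0,0,0],0],
  [[18,34,0],[0,0,0],0],
  [[18,34,0],[0,0,0],0],
  [[18,34,0],[0,0,0],0],
  [[18,34,0],[0,0,0],0],
  [[16,34,0],[0,0,0],0],
  [[0,0,0],[0,0,0],0],
])

```text
clock: 2.23
eef_pos: [0.4933, 0.0534, 0.2549]
tool_rot: [0.999, 0.051, 0.001, -0.006]
ft_force: [-0.3, -0.1, -0.1]
grip_width: -0.0001
grasp_force: 0.0
```

```bash
python3 - <<'E'
from h import *
c=snap('wrist','w1.png');o=get_obs();print(o['eef_pos'],o['tool_rot'])
V=c['view'];print(-V[:3,:3].T@V[:3,3],V[2,:3])
for q in('bed','jaw','trigger','grip'):
    for s in silhouettes(q,c)[:2]: print(q,s['conf'],s['bbox'])
E
```

```text
[0.49177468 0.05138776 0.25484488] [ 9.98753194e-01  4.97003981e-02 -4.13749501e-04 -4.66445930e-03]
[0.56015044 0.05861411 0.39719051] [-0.26505777 -0.01720533 -0.96407902]
bed 0.94 [215.6, 121.8, 275.9, 317.5]
bed 0.9 [100.7, 326.8, 188.4, 437.6]
jaw 0.6 [284.2, 167.0, 589.3, 228.4]
trigger 0.64 [486.1, 205.6, 544.8, 272.9]
grip 0.58 [71.5, 85.8, 640.0, 290.4]
```

View pics/w1.png

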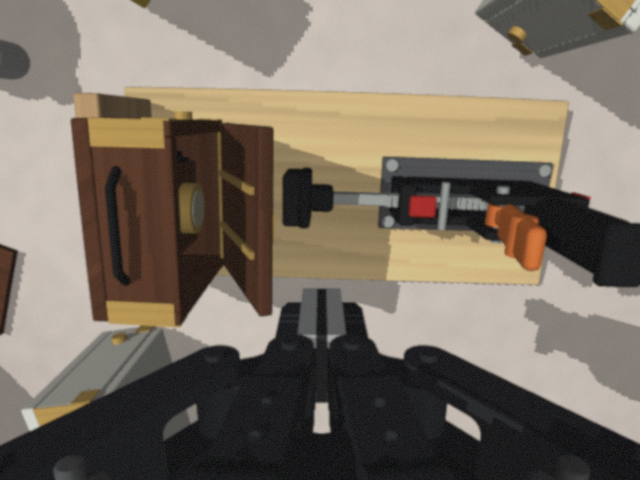

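The wrist view shows the bed's top edge at u≈250–272, the pad front at (284,197), the orange blade at (515,235) and the grip at (600,230).

```bash
python3 - <<'E'
from h import *
c=snap('wrist');a=snap('scene');b=snap('side')
f=lambda n,uv,z:print(n,(onz(c,uv,z)*1e3).round(1))
f('bed',(272,126),.132);f('bed',(271,314),.132)
f('padtop',(284,168),.075);f('padtop',(284,226),.075);f('board',(125,88),.018);f('board',(568,101),.018);f('board',(541,284),.018)
f('griptop near',(603,285),.198);f('boxF',(166,146),.148);f('boxF',(178,325),.148);f('boxB',(73,120),.148);f('boxB',(95,320),.148)
f('bladetop',(528,262),.191);f('blade swell',(515,225),.170)
S=lambda u,v:(u/4.4+250-.39,v/4.4+195-.39)
D=lambda u,v:(u/3.4+225-.35,v/3.4+185-.35)
print(tri([(a,S(520,117)),(b,D(326,295)),(c,(271,314))])*1e3,tri([(a,S(488,275)),(b,D(175,222)),(c,(272,126))])*1e3)
E
```

```text
bed [550.6  84.9 132. ]
bed [426.5  77.8 132. ]
padtop [519.3  80.7  75. ]
padtop [474.4  77.5  75. ]
board [568.5 226.7  18. ]
board [ 594.  -153.5   18. ]
board [ 426.2 -168.    18. ]
griptop near [490.7 -95.5 198. ]
boxF [534.3 143.7 148. ]
boxF [420.3 136.3 148. ]
boxB [544.6 198.4 148. ]
boxB [418.  191.4 148. ]
bladetop [497.2 -57.4 191. ]
blade swell [511.6 -56.6 170. ]
[427.08754248  82.61803862 130.80589299] [550.85817203  90.50499151 131.13692665]
```

Emit:
drive_tool([
  [[0,0,-38],[0,0,0],0],
  [[0,0,-38],[0,0,0],0],
  [[0,0,-38],[0,0,0],0],
  [[0,0,-36],[0,0,0],0],
  [[0,0,0],[0,0,0],0],
  [[0,8,0],[0,0,0],0],
  [[0,8,0],[0,0,0],0],
  [[0,0,0],[0,0,0],0],
])

```text
clock: 3.3
eef_pos: [0.4942, 0.0578, 0.1084]
tool_rot: [0.999, 0.054, 0.002, -0.008]
ft_force: [0.2, -0.1, -0.2]
grip_width: -0.0004
grasp_force: 0.0
```

Emit:
drive_tool([
  [[0,8,0],[0,0,0],0],
  [[0,8,0],[0,0,0],0],
  [[0,8,0],[0,0,0],0],
  [[0,6,0],[0,0,0],0],
  [[0,6,0],[0,0,0],0],
  [[0,0,0],[0,0,0],0],
])

```text
clock: 3.8
eef_pos: [0.4941, 0.075, 0.1057]
tool_rot: [0.998, 0.067, -0.001, -0.015]
ft_force: [0.8, -0.9, 0.5]
grip_width: -0.0001
grasp_force: 0.6
```

Emit:
drive_tool([
  [[0,0,0],[0,0,0],0],
  [[0,0,0],[0,0,0],0],
  [[0,0,0],[0,0,0],0],
  [[0,0,0],[0,0,0],0],
])

```text
clock: 4.13
eef_pos: [0.4937, 0.0748, 0.1053]
tool_rot: [0.998, 0.066, -0.001, -0.015]
ft_force: [0.7, -0.5, 0.1]
grip_width: -0.0001
grasp_force: 0.2
```

```bash
python3 - <<'E'
from h import *
o=get_obs();print(o)
c=snap('wrist','w2.png');a=snap('scene')['image'][195:320,250:430,::-1]
w=cv2.imread('pics/w2.png');a=cv2.resize(a,(640,444),interpolation=2)
cv2.imwrite('pics/x2.png',cv2.resize(np.vstack([w[80:340],a]),None,fx=.85,fy=.85))
E
```

```text
{'clock': 4.1333, 'joint_pos': array([ 0.13161273,  0.33264596, -0.21482641,  1.02370401,  0.03092686,
        3.14062279]), 'joint_vel': array([ 0.00093571,  0.00026157, -0.00081418,  0.00033471, -0.00077944,
        0.00044489]), 'tau': array([ 2.61230366e-01, -3.86152983e+01,  2.21568257e+01,  9.44244862e-02,
        2.27853502e-01, -6.10194125e-03]), 'eef_pos': array([0.49373952, 0.07482691, 0.10529829]), 'tool_rot': array([ 0.99768442,  0.0662319 , -0.00119893, -0.01541743]), 'ft_force': array([ 0.66303943, -0.53819779,  0.06487555]), 'ft_torque': array([-0.07452017, -0.04679485,  0.00911411]), 'grasp_force': 0.22936411440980464, 'grip_width': -9.954713643426287e-05}
```

View pics/x2.png

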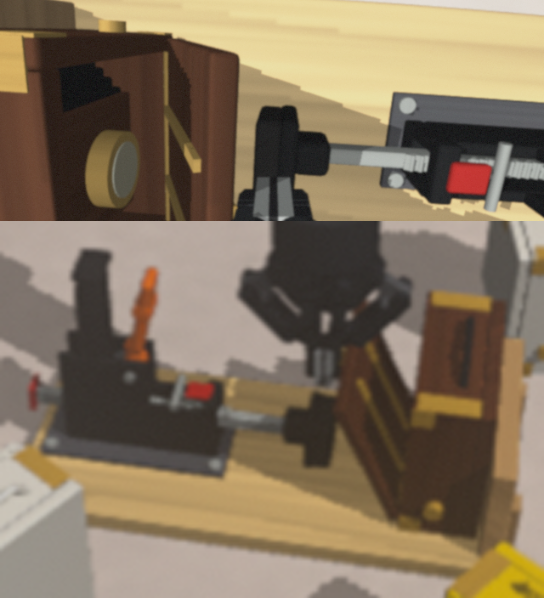

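Joint 6 is at its limit, which held the motion back. I'll turn the tool about +90°, so the sides of the shut fingers do the pushing.

Emit:
drive_tool([
  [[0,-8,0],[0,0,7.1],0],
  [[0,-6,0],[0,0,7.1],0],
  [[0,0,0],[0,0,7.1],0],
  [[0,0,0],[0,0,7.1],0],
  [[0,0,0],[0,0,7.1],0],
  [[0,0,0],[0,0,7.1],0],
  [[0,0,0],[0,0,7.1],0],
  [[0,0,0],[0,0,7.1],0],
])

```text
clock: 4.9
eef_pos: [0.4936, 0.0609, 0.1053]
tool_rot: [0.844, 0.535, -0.008, -0.013]
ft_force: [-0.5, -0.7, -0.8]
grip_width: -0.0001
grasp_force: 0.0
```

Emit:
drive_tool([
  [[0,0,0],[0,0,7.1],0],
  [[0,0,0],[0,0,7.1],0],
  [[0,0,0],[0,0,7.1],0],
  [[0,0,0],[0,0,7.1],0],
  [[0,0,0],[0,0,0],0],
  [[0,0,0],[0,0,0],0],
])

```text
clock: 5.4
eef_pos: [0.4936, 0.061, 0.1053]
tool_rot: [0.691, 0.723, -0.011, -0.011]
ft_force: [-0.1, 0.8, 0.9]
grip_width: 0.0
grasp_force: 0.0
```

```bash
cat > err.py <<'E'
from h import *
from scipy.spatial.transform import Rotation as R
o=get_obs();q=R.from_quat(o['tool_rot'])
t=R.from_euler('z',94,degrees=True)*R.from_euler('x',180,degrees=True)
print((o['eef_pos']*1e3).round(1),'turn needed deg',np.degrees((t*q.inv()).as_rotvec()).round(2),o['joint_pos'].round(2),o['ft_force'].round(1))
E
python3 err.py
```

```text
[493.6  61.  105.3] turn needed deg [ 0.1  -1.78  1.37] [ 0.12  0.35 -0.19  1.06  0.    1.65] [-0.1  0.8  0.9]
```

Emit:
drive_tool([
  [[-0.5,7,0],[0,-1.8,1.4],0],
  [[-0.5,7,0],[0,0,0],0],
  [[-0.5,7,0],[0,0,0],0],
  [[-0.5,7,0],[0,0,0],0],
  [[-0.5,6,0],[0,0,0],0],
  [[-0.5,6,0],[0,0,0],0],
  [[0,0,0],[0,0,0],0],
])

```text
clock: 5.98
eef_pos: [0.491, 0.1023, 0.1055]
tool_rot: [0.68, 0.733, -0.0, 0.001]
ft_force: [0.0, -0.2, -0.4]
grip_width: 0.0004
grasp_force: 0.0
```

Emit:
drive_tool([
  [[-0.3,4,0],[0,0,0],0],
  [[-0.3,4,0],[0,0,0],0],
  [[-0.3,3,0],[0,0,0],0],
  [[0,0,0],[0,0,0],0],
])

```text
clock: 6.32
eef_pos: [0.4901, 0.1125, 0.106]
tool_rot: [0.681, 0.733, 0.0, 0.001]
ft_force: [-0.7, -0.5, 4.5]
grip_width: -0.0001
grasp_force: 0.6
```

Emit:
drive_tool([
  [[0,2,0],[0,0,0],0],
  [[0,2,0],[0,0,0],0],
  [[0,0,0],[0,0,0],0],
])

```text
clock: 6.57
eef_pos: [0.49, 0.1161, 0.1064]
tool_rot: [0.681, 0.733, -0.0, 0.001]
ft_force: [-3.2, -1.8, 8.1]
grip_width: 0.0003
grasp_force: 1.2
```

```bash
python3 - <<'E'
from h import *
a=snap('scene')['image'][190:320,250:430,::-1];b=snap('side')['image'][180:350,220:390,::-1]
cv2.imwrite('pics/x3.png',np.hstack([cv2.resize(a,(440,318),interpolation=2),cv2.resize(b,(318,318),interpolation=2)]))
o=get_obs();print(o['ft_force'],o['ft_torque'])
E
```

```text
[-2.61245672 -1.62658478  7.85981466] [-0.10094742  0.4098889   0.01364689]
```

View pics/x3.png

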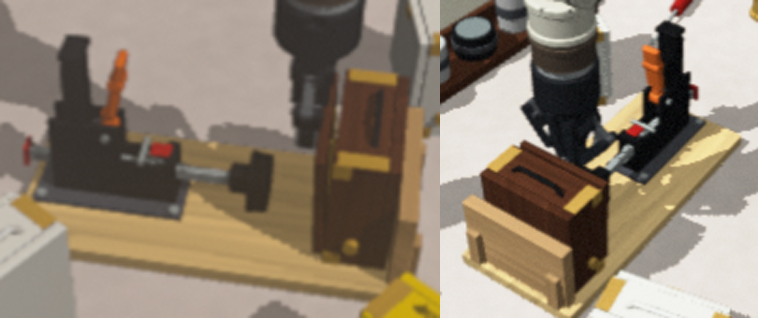

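Emit:
drive_tool([
  [[0,0,3],[0,0,0],0],
  [[0,0,3],[0,0,0],0],
  [[0,0,0],[0,0,0],0],
])

```text
clock: 6.92
eef_pos: [0.49, 0.1159, 0.1117]
tool_rot: [0.681, 0.733, -0.0, 0.001]
ft_force: [-0.2, -0.4, 0.3]
grip_width: -0.0001
grasp_force: 0.3
```

Emit:
drive_tool([
  [[0,2,0],[0,0,0],0],
  [[0,1,0],[0,0,0],0],
  [[0,0,0],[0,0,0],0],
])

```text
clock: 7.17
eef_pos: [0.4899, 0.119, 0.1113]
tool_rot: [0.681, 0.733, -0.0, 0.001]
ft_force: [-0.2, -1.5, 0.5]
grip_width: 0.0001
grasp_force: 0.4
```

Emit:
drive_tool([
  [[0,2,0],[0,0,0],0],
  [[0,1,0],[0,0,0],0],
  [[0,0,0],[0,0,0],0],
])

```text
clock: 7.42
eef_pos: [0.4898, 0.1221, 0.1113]
tool_rot: [0.681, 0.733, -0.0, 0.001]
ft_force: [-0.3, 0.6, 0.7]
grip_width: -0.0001
grasp_force: 0.3
```

Emit:
drive_tool([
  [[0,1,0],[0,0,0],0],
  [[0,1,0],[0,0,0],0],
  [[0,0,0],[0,0,0],0],
])

```text
clock: 7.67
eef_pos: [0.4899, 0.1232, 0.1116]
tool_rot: [0.681, 0.732, -0.001, 0.002]
ft_force: [-0.5, -4.3, 3.1]
grip_width: 0.0001
grasp_force: 2.2
```

Emit:
drive_tool([
  [[0,1,0.5],[0,0,0],0],
  [[0,1,0.5],[0,0,0],0],
  [[0,0,0],[0,0,0],0],
])

```text
clock: 7.92
eef_pos: [0.4904, 0.1243, 0.1122]
tool_rot: [0.681, 0.732, -0.001, 0.002]
ft_force: [0.7, -6.6, -0.5]
grip_width: 0.0002
grasp_force: 3.5
```

Emit:
drive_tool([
  [[0,1,0],[0,0,0],0],
  [[0,1,0],[0,0,0],0],
  [[0,0,0],[0,0,0],0],
])

```text
clock: 8.17
eef_pos: [0.4904, 0.1244, 0.1123]
tool_rot: [0.682, 0.732, -0.003, 0.004]
ft_force: [1.5, -11.9, 2.2]
grip_width: 0.0002
grasp_force: 6.1
```

Emit:
drive_tool([
  [[0,-10,0],[0,0,0],0],
  [[0,-20,0],[0,0,0],0],
  [[2,-20,10],[0,0,0],0],
  [[3,-20,15],[0,0,0],0],
  [[3,-20,13],[0,0,0],0],
  [[2,-15,0],[0,0,0],0],
  [[0,0,0],[0,0,0],0],
])

```text
clock: 8.75
eef_pos: [0.5011, 0.0212, 0.1513]
tool_rot: [0.682, 0.732, 0.001, 0.002]
ft_force: [-0.2, 0.5, -1.1]
grip_width: 0.0003
grasp_force: 0.0
```

```bash
python3 err.py; python3 - <<'E'
from h import *
sa=snap('scene');sb=snap('side');cw=snap('wrist')
for n,c in(('scene',sa),('side',sb)):
    for q in ('camera','bed'):
        for s in silhouettes(q,c)[:2]: print(n,q,round(s['conf'],2),s['bbox'])
a=sa['image'][200:310,270:430,::-1];b=sb['image'][180:350,220:390,::-1];w=cw['image'][:,:,::-1]
r=lambda i,w,h:cv2.resize(i,(w,h),interpolation=2)
cv2.imwrite('pics/x4.png',np.vstack([np.hstack([r(a,436,300),r(b,300,300)]),np.hstack([r(w,400,300),np.zeros((300,336,3),np.uint8)])]))
E
```

```text
[501.1  21.2 151.3] turn needed deg [ 0.04  0.21 -0.03] [ 0.04  0.29 -0.14  1.13 -0.    1.54] [-0.2  0.5 -1.1]
scene camera 0.67 [407.3, 176.8, 449.2, 246.8]
scene camera 0.6 [391.9, 302.4, 473.8, 392.4]
scene bed 0.74 [408.4, 179.4, 426.0, 234.0]
scene bed 0.59 [374.8, 222.1, 391.1, 296.9]
side camera 0.87 [242.4, 257.1, 309.4, 335.5]
side camera 0.72 [270.8, 169.9, 306.0, 238.7]
side bed 0.77 [316.7, 325.0, 375.4, 346.7]
side bed 0.63 [240.0, 258.5, 308.0, 333.3]
```

View pics/x4.png

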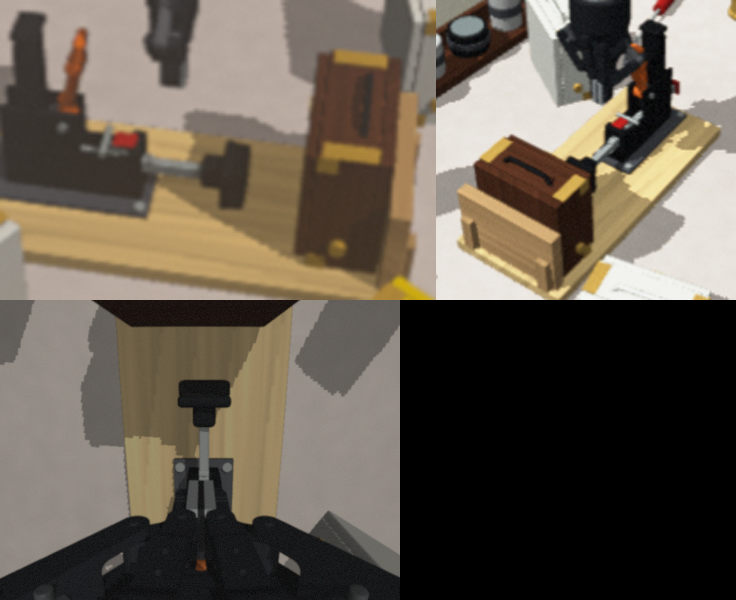

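The bed is shut and the camera is against its stop. Next I'll approach the blade.

Emit:
drive_tool([
  [[1,-15,0],[0,0,0],0],
  [[1,-15,0],[0,0,0],0],
  [[1,-12,0],[0,0,0],0],
  [[0.5,-8,0],[0,0,0],0],
  [[0,0,0],[0,0,0],0],
])

```text
clock: 9.52
eef_pos: [0.5035, -0.0282, 0.1503]
tool_rot: [0.681, 0.732, -0.001, 0.001]
ft_force: [-0.0, -0.9, -1.2]
grip_width: -0.0006
grasp_force: 0.0
```

Emit:
drive_tool([
  [[0,-4,0],[0,0,0],0],
  [[0,-4,0],[0,0,0],0],
  [[0,-2,0],[0,0,0],0],
  [[0,0,0],[0,0,0],0],
])

```text
clock: 9.85
eef_pos: [0.5034, -0.0373, 0.1504]
tool_rot: [0.681, 0.733, -0.0, 0.001]
ft_force: [-0.5, -0.5, 0.1]
grip_width: -0.0001
grasp_force: 0.0
```

Emit:
drive_tool([
  [[0.3,-4,0],[0,0,0],0],
  [[0.3,-4,0],[0,0,0],0],
  [[0.3,-4,0],[0,0,0],0],
  [[0.3,-4,0],[0,0,0],0],
  [[0,0,0],[0,0,0],0],
])

```text
clock: 10.27
eef_pos: [0.5047, -0.0505, 0.1513]
tool_rot: [0.68, 0.733, 0.002, -0.001]
ft_force: [-1.8, 10.1, 5.4]
grip_width: -0.0
grasp_force: 5.2
```

Emit:
drive_tool([
  [[0,-4,0],[0,0,0],0],
  [[0,-4,0],[0,0,0],0],
  [[0,0,0],[0,0,0],0],
])

```text
clock: 10.52
eef_pos: [0.5052, -0.0577, 0.1519]
tool_rot: [0.68, 0.733, 0.003, -0.001]
ft_force: [-1.9, 12.0, 8.7]
grip_width: 0.0002
grasp_force: 6.2
```

Emit:
drive_tool([
  [[0,-3,0],[0,0,0],0],
  [[0,-3,0],[0,0,0],0],
  [[0,0,0],[0,0,0],0],
])

```text
clock: 10.77
eef_pos: [0.5056, -0.0625, 0.152]
tool_rot: [0.679, 0.734, 0.004, -0.001]
ft_force: [-1.4, 15.7, 8.3]
grip_width: 0.0005
grasp_force: 7.7
```

Emit:
drive_tool([
  [[-0.3,8,0],[0,0,0],0],
  [[-0.3,8,0],[0,0,0],0],
  [[-0.3,8,0],[0,0,0],0],
  [[0,6,0],[0,0,0],0],
  [[0,0,0],[0,0,0],0],
])

```text
clock: 11.18
eef_pos: [0.5034, -0.0365, 0.1501]
tool_rot: [0.68, 0.733, -0.001, 0.001]
ft_force: [0.7, 0.2, -0.1]
grip_width: 0.0
grasp_force: 0.0
```

```bash
cat > j.py <<'E'
from h import *
import sys
c=snap('wrist');g=c['image'].astype(int).sum(2)
# jaw: dark blob ahead of bar: project pad-face line, walk along board y on jaw top plane z=.075
base=np.array([498,0,75.]);d=np.array([-.068,.9977,0])
prof=[]
for y in np.arange(60,150,1.):
    u,v=proj(c,(base+d*y)/1e3)[0]
    prof.append(g[int(round(v)),int(round(u))] if 0<=v<480 and 0<=u<640 else -1)
print(dict(zip(range(60,150),prof)))
a=snap('scene')
for s in silhouettes('jaw',a)[:2]: print(s['conf'],s['bbox'])
E
python3 err.py; python3 j.py
```

```text
[503.4 -36.5 150.1] turn needed deg [ 0.15 -0.   -0.27] [-0.07  0.3  -0.13  1.14 -0.    1.43] [ 0.7  0.2 -0.1]
{60: np.int64(49), 61: np.int64(79), 62: np.int64(73), 63: np.int64(69), 64: np.int64(50), 65: np.int64(67), 66: np.int64(91), 67: np.int64(79), 68: np.int64(73), 69: np.int64(67), 70: np.int64(59), 71: np.int64(76), 72: np.int64(46), 73: np.int64(58), 74: np.int64(59), 75: np.int64(32), 76: np.int64(38), 77: np.int64(82), 78: np.int64(68), 79: np.int64(66), 80: np.int64(65), 81: np.int64(55), 82: np.int64(41), 83: np.int64(62), 84: np.int64(45), 85: -1, 86: -1, 87: -1, 88: -1, 89: -1, 90: -1, 91: -1, 92: -1, 93: -1, 94: -1, 95: -1, 96: -1, 97: -1, 98: -1, 99: -1, 100: -1, 101: -1, 102: -1, 103: -1, 104: -1, 105: -1, 106: -1, 107: -1, 108: -1, 109: -1, 110: -1, 111: -1, 112: -1, 113: -1, 114: -1, 115: -1, 116: -1, 117: -1, 118: -1, 119: -1, 120: -1, 121: -1, 122: -1, 123: -1, 124: -1, 125: -1, 126: -1, 127: -1, 128: -1, 129: -1, 130: -1, 131: -1, 132: -1, 133: -1, 134: -1, 135: -1, 136: -1, 137: -1, 138: -1, 139: -1, 140: -1, 141: -1, 142: -1, 143: -1, 144: -1, 145: -1, 146: -1, 147: -1, 148: -1, 149: -1}
0.83 [263.4, 246.4, 366.7, 276.4]
0.62 [375.8, 221.4, 391.0, 295.5]
```

Emit:
drive_tool([
  [[0.4,-10,0],[0,0,0],0],
  [[0.4,-10,0],[0,0,0],0],
  [[0.2,-7,0],[0,0,0],0],
  [[0,-4,0],[0,0,0],0],
  [[0,0,0],[0,0,0],0],
  [[0,0,0],[0,0,0],0],
])

```text
clock: 11.83
eef_pos: [0.5054, -0.0626, 0.1518]
tool_rot: [0.679, 0.734, 0.005, -0.003]
ft_force: [-1.1, 18.9, 8.8]
grip_width: -0.0002
grasp_force: 9.3
```

Emit:
drive_tool([
  [[-0.3,10,0],[0,0,0],0],
  [[-0.3,10,0],[0,0,0],0],
  [[-0.4,11,0],[0,0,0],0],
  [[0,0,0],[0,0,0],0],
  [[0,0,0],[0,0,0],0],
])

```text
clock: 12.25
eef_pos: [0.5035, -0.0371, 0.1502]
tool_rot: [0.68, 0.733, -0.001, 0.001]
ft_force: [0.6, 0.2, 0.3]
grip_width: -0.0001
grasp_force: 0.0
```

Emit:
drive_tool([
  [[0.4,-10,0],[0,0,0],0],
  [[0.4,-10,0],[0,0,0],0],
  [[0.2,-7,0],[0,0,0],0],
  [[0,-4,0],[0,0,0],0],
  [[0,0,0],[0,0,0],0],
  [[0,0,0],[0,0,0],0],
])

```text
clock: 12.75
eef_pos: [0.5054, -0.0626, 0.1518]
tool_rot: [0.679, 0.734, 0.005, -0.003]
ft_force: [-0.8, 19.1, 9.5]
grip_width: -0.0001
grasp_force: 9.5
```

Emit:
drive_tool([
  [[-0.3,10,0],[0,0,0],0],
  [[-0.3,10,0],[0,0,0],0],
  [[-0.4,11,0],[0,0,0],0],
  [[0,0,0],[0,0,0],0],
  [[0,0,0],[0,0,0],0],
])

```text
clock: 13.17
eef_pos: [0.5035, -0.0372, 0.1501]
tool_rot: [0.68, 0.733, -0.001, 0.001]
ft_force: [0.0, -0.2, -0.6]
grip_width: 0.0001
grasp_force: 0.0
```

```bash
python3 - <<'E'
from h import *
a=snap('scene')
for q in('jaw','bed'):
    for s in silhouettes(q,a)[:2]: print(q,s['conf'],s['bbox'])
d=np.array([-.068,.9977,0])
for y in(79,90,100,110,120,131):
    X=np.array([498+21,0,54.])+d*y; print(y,proj(a,X/1e3).round(1), proj(a,(X+[-42,-2,21])/1e3).round(1))
E
```

```text
jaw 0.79 [321.8, 253.8, 375.7, 276.0]
bed 0.84 [410.0, 181.4, 426.1, 231.4]
bed 0.83 [374.9, 224.1, 390.7, 295.6]
79 [[355.9 269.3]] [[359.1 250.5]]
90 [[360.5 269.9]] [[363.7 251.1]]
100 [[364.8 270.5]] [[367.9 251.6]]
110 [[369.1 271. ]] [[372.1 252.1]]
120 [[373.4 271.6]] [[376.3 252.7]]
131 [[378.1 272.2]] [[381.  253.3]]
```

Emit:
drive_tool([
  [[0.4,-9,0],[0,0,0],0],
  [[0.4,-6,0],[0,0,0],0],
  [[0.2,-4,0],[0,0,0],0],
  [[0,-4,0],[0,0,0],0],
  [[0,0,0],[0,0,0],0],
])

```text
clock: 13.73
eef_pos: [0.5051, -0.0572, 0.1518]
tool_rot: [0.68, 0.733, 0.003, -0.001]
ft_force: [-2.0, 11.6, 8.4]
grip_width: -0.0002
grasp_force: 6.0
```

Emit:
drive_tool([
  [[0,-3,0],[0,0,0],0],
  [[0,-3,0],[0,0,0],0],
  [[0,-2,0],[0,0,0],0],
  [[0,0,0],[0,0,0],0],
])

```text
clock: 14.07
eef_pos: [0.5054, -0.0626, 0.1518]
tool_rot: [0.68, 0.734, 0.005, -0.003]
ft_force: [-1.5, 18.9, 8.6]
grip_width: 0.0
grasp_force: 9.3
```

Emit:
drive_tool([
  [[-0.3,10,0],[0,0,0],0],
  [[-0.3,10,0],[0,0,0],0],
  [[-0.4,11,0],[0,0,0],0],
  [[0,0,0],[0,0,0],0],
  [[0,0,0],[0,0,0],0],
])

```text
clock: 14.48
eef_pos: [0.5036, -0.0371, 0.1502]
tool_rot: [0.68, 0.733, -0.001, 0.001]
ft_force: [0.1, -0.4, 0.5]
grip_width: -0.0003
grasp_force: 0.0
```

```bash
python3 - <<'E'
from h import *
a=snap('scene')
for q in('jaw','bed'):
    for s in silhouettes(q,a)[:2]: print(q,s['conf'],s['bbox'])
E
```

```text
jaw 0.78 [318.9, 255.8, 376.9, 278.5]
bed 0.87 [387.8, 321.1, 451.8, 395.2]
bed 0.65 [377.1, 222.1, 390.8, 298.0]
```

Emit:
drive_tool([
  [[0.4,-8,0],[0,0,0],0],
  [[0.4,-4,0],[0,0,0],0],
  [[0.2,-3,0],[0,0,0],0],
  [[0,0,0],[0,0,0],0],
])

```text
clock: 14.97
eef_pos: [0.5047, -0.0499, 0.1512]
tool_rot: [0.68, 0.733, 0.002, -0.001]
ft_force: [-1.9, 10.6, 5.9]
grip_width: 0.0001
grasp_force: 4.8
```

Emit:
drive_tool([
  [[0,-3,0],[0,0,0],0],
  [[0,-3,0],[0,0,0],0],
  [[0,0,0],[0,0,0],0],
])

```text
clock: 15.22
eef_pos: [0.5051, -0.0552, 0.1517]
tool_rot: [0.68, 0.733, 0.003, -0.001]
ft_force: [-2.8, 11.8, 7.7]
grip_width: 0.0002
grasp_force: 5.9
```

Emit:
drive_tool([
  [[0,-3,0],[0,0,0],0],
  [[0,0,0],[0,0,0],0],
])

```text
clock: 15.38
eef_pos: [0.5052, -0.0577, 0.1518]
tool_rot: [0.68, 0.733, 0.004, -0.001]
ft_force: [-1.8, 13.1, 8.8]
grip_width: -0.0
grasp_force: 6.6
```

Emit:
drive_tool([
  [[0,-2,0],[0,0,0],0],
  [[0,0,0],[0,0,0],0],
])

```text
clock: 15.55
eef_pos: [0.5052, -0.0588, 0.1519]
tool_rot: [0.68, 0.733, 0.004, -0.002]
ft_force: [-2.0, 15.7, 8.6]
grip_width: 0.0003
grasp_force: 7.9
```

Emit:
drive_tool([
  [[0,-2,0],[0,0,0],0],
  [[0,0,0],[0,0,0],0],
])

```text
clock: 15.72
eef_pos: [0.5054, -0.0602, 0.1519]
tool_rot: [0.68, 0.734, 0.005, -0.002]
ft_force: [-0.9, 16.9, 8.1]
grip_width: 0.0001
grasp_force: 8.6
```

Emit:
drive_tool([
  [[0,-2,0],[0,0,0],0],
  [[0,0,0],[0,0,0],0],
])

```text
clock: 15.88
eef_pos: [0.5054, -0.0617, 0.1519]
tool_rot: [0.679, 0.734, 0.005, -0.002]
ft_force: [-1.8, 18.3, 8.9]
grip_width: 0.0001
grasp_force: 9.2
```

Emit:
drive_tool([
  [[-0.3,10,0],[0,0,0],0],
  [[-0.3,10,0],[0,0,0],0],
  [[-0.4,11,0],[0,0,0],0],
  [[0,0,0],[0,0,0],0],
  [[0,0,0],[0,0,0],0],
])

```text
clock: 16.3
eef_pos: [0.5036, -0.0362, 0.1502]
tool_rot: [0.68, 0.733, -0.001, 0.001]
ft_force: [-0.1, -0.0, 0.0]
grip_width: -0.0001
grasp_force: 0.0
```

Emit:
drive_tool([
  [[0.4,-5,0],[0,0,0],0],
  [[0.4,-3,0],[0,0,0],0],
  [[0,0,0],[0,0,0],0],
])

```text
clock: 16.55
eef_pos: [0.5044, -0.0435, 0.1506]
tool_rot: [0.681, 0.732, 0.001, -0.0]
ft_force: [-0.2, 6.7, 1.5]
grip_width: -0.0004
grasp_force: 0.0
```

Emit:
drive_tool([
  [[0.2,-2,0],[0,0,0],0],
  [[0,-2,0],[0,0,0],0],
  [[0,0,0],[0,0,0],0],
])

```text
clock: 16.8
eef_pos: [0.5046, -0.0463, 0.1509]
tool_rot: [0.68, 0.733, 0.002, -0.001]
ft_force: [-1.7, 10.6, 5.2]
grip_width: -0.0001
grasp_force: 0.0
```

Emit:
drive_tool([
  [[0,-2,0],[0,0,0],0],
  [[0,0,0],[0,0,0],0],
])

```text
clock: 16.97
eef_pos: [0.5048, -0.0477, 0.1511]
tool_rot: [0.68, 0.733, 0.002, -0.001]
ft_force: [-1.6, 12.6, 5.0]
grip_width: 0.0002
grasp_force: 0.3
```

Emit:
drive_tool([
  [[0,-2,0],[0,0,0],0],
  [[0,-2,0],[0,0,0],0],
  [[0,0,0],[0,0,0],0],
])

```text
clock: 17.22
eef_pos: [0.5049, -0.0492, 0.1513]
tool_rot: [0.68, 0.733, 0.005, -0.003]
ft_force: [-1.0, 18.5, 6.9]
grip_width: 0.0002
grasp_force: 7.7
```

Emit:
drive_tool([
  [[0,-2,0],[0,0,0],0],
  [[0,-1,0],[0,0,0],0],
  [[0,0,0],[0,0,0],0],
])

```text
clock: 17.47
eef_pos: [0.5049, -0.0504, 0.1514]
tool_rot: [0.679, 0.734, 0.006, -0.004]
ft_force: [-1.8, 23.9, 8.2]
grip_width: 0.0001
grasp_force: 11.7
```

Emit:
drive_tool([
  [[0,-2,0],[0,0,0],0],
  [[0,0,0],[0,0,0],0],
  [[0,0,0],[0,0,0],0],
])

```text
clock: 17.72
eef_pos: [0.5052, -0.0543, 0.1516]
tool_rot: [0.68, 0.734, 0.005, -0.002]
ft_force: [-1.8, 17.1, 7.1]
grip_width: 0.0002
grasp_force: 8.7
```

Emit:
drive_tool([
  [[0,-2,0],[0,0,0],0],
  [[0,0,0],[0,0,0],0],
  [[0,0,0],[0,0,0],0],
])

```text
clock: 17.97
eef_pos: [0.5053, -0.0556, 0.1517]
tool_rot: [0.679, 0.734, 0.005, -0.003]
ft_force: [-1.3, 19.3, 7.8]
grip_width: -0.0
grasp_force: 9.8
```

Emit:
drive_tool([
  [[0,-2,0],[0,0,0],0],
  [[0,0,0],[0,0,0],0],
  [[0,0,0],[0,0,0],0],
])

```text
clock: 18.22
eef_pos: [0.5054, -0.0568, 0.1517]
tool_rot: [0.679, 0.734, 0.006, -0.003]
ft_force: [-1.9, 22.4, 8.8]
grip_width: -0.0002
grasp_force: 10.9
```

```bash
python3 - <<'E'
from h import *
sa=snap('scene');sb=snap('side')
for n,c in(('scene',sa),('side',sb)):
  for q in('jaw','bed','camera'):
    for s in silhouettes(q,c)[:3]: print(n,q,round(s['conf'],2),s['bbox'])
a=sa['image'][200:310,290:430,::-1];b=sb['image'][230:350,220:360,::-1]
cv2.imwrite('pics/x5.png',np.hstack([cv2.resize(a,(420,330),interpolation=2),cv2.resize(b,(380,330),interpolation=2)]))
E
```

```text
scene jaw 0.57 [321.9, 251.8, 383.5, 279.1]
scene bed 0.74 [387.3, 323.6, 452.7, 395.5]
scene bed 0.65 [378.8, 220.8, 390.9, 296.7]
scene bed 0.61 [408.1, 180.0, 427.7, 235.5]
scene camera 0.91 [409.9, 174.7, 451.8, 245.1]
scene camera 0.79 [391.0, 301.7, 473.9, 395.7]
scene camera 0.73 [377.8, 217.7, 416.2, 301.4]
side jaw 0.61 [304.2, 259.4, 323.7, 276.0]
side jaw 0.43 [386.0, 166.9, 402.6, 192.7]
side jaw 0.25 [153.6, 369.0, 183.2, 398.7]
side bed 0.77 [314.3, 323.0, 378.0, 347.3]
side bed 0.7 [294.2, 175.5, 308.4, 228.6]
side bed 0.58 [263.1, 256.3, 310.9, 311.8]
side camera 0.82 [270.7, 172.0, 310.0, 239.1]
side camera 0.75 [150.5, 247.8, 214.5, 320.9]
side camera 0.72 [303.1, 328.9, 375.7, 408.0]
```

View pics/x5.png

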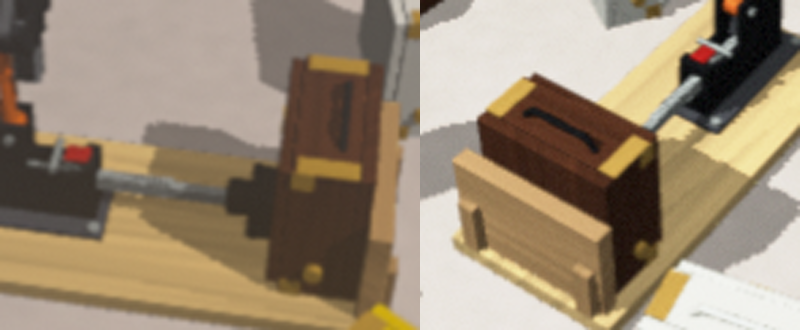

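The pad is on the bed at scene crop (272,200), the bed is shut and the camera is at its stop. I'll squeeze a little more.

Emit:
drive_tool([
  [[0,-2,0],[0,0,0],0],
  [[0,0,0],[0,0,0],0],
  [[0,0,0],[0,0,0],0],
])

```text
clock: 18.87
eef_pos: [0.5055, -0.058, 0.1518]
tool_rot: [0.679, 0.734, 0.007, -0.004]
ft_force: [-0.7, 23.1, 9.1]
grip_width: 0.0002
grasp_force: 12.0
```

Emit:
drive_tool([
  [[0,-1.5,0],[0,0,0],0],
  [[0,0,0],[0,0,0],0],
  [[0,0,0],[0,0,0],0],
  [[0,0,0],[0,0,0],0],
  [[0,0,0],[0,0,0],0],
  [[0,0,0],[0,0,0],0],
  [[0,0,0],[0,0,0],0],
])

```text
clock: 19.45
eef_pos: [0.5056, -0.0615, 0.1515]
tool_rot: [0.679, 0.734, 0.005, -0.002]
ft_force: [-0.1, 19.0, 7.0]
grip_width: -0.0001
grasp_force: 9.1
```

Emit:
drive_tool([
  [[-0.4,10,0],[0,0,0],0],
  [[-0.4,10,0],[0,0,0],0],
  [[-0.5,10,0],[0,0,0],0],
  [[0,0,0],[0,0,0],0],
  [[0,0,0],[0,0,0],0],
])

```text
clock: 19.87
eef_pos: [0.5032, -0.0369, 0.1501]
tool_rot: [0.681, 0.733, -0.001, 0.001]
ft_force: [0.6, -0.8, -0.2]
grip_width: 0.0
grasp_force: 0.0
```

Emit:
drive_tool([
  [[0.4,-4,0],[0,0,0],0],
  [[0.4,-3,0],[0,0,0],0],
  [[0,0,0],[0,0,0],0],
])

```text
clock: 20.12
eef_pos: [0.5042, -0.0431, 0.1505]
tool_rot: [0.681, 0.732, 0.001, -0.0]
ft_force: [-0.7, 5.9, 2.2]
grip_width: -0.0002
grasp_force: 0.0
```

Emit:
drive_tool([
  [[0.2,-2,0],[0,0,0],0],
  [[0,-2,0],[0,0,0],0],
  [[0,0,0],[0,0,0],0],
])

```text
clock: 20.37
eef_pos: [0.5044, -0.0459, 0.151]
tool_rot: [0.68, 0.733, 0.002, -0.001]
ft_force: [-0.9, 10.6, 4.4]
grip_width: -0.0004
grasp_force: 0.0
```

Emit:
drive_tool([
  [[0,-2,0],[0,0,0],0],
  [[0,0,0],[0,0,0],0],
  [[0,0,0],[0,0,0],0],
])

```text
clock: 20.62
eef_pos: [0.5045, -0.0473, 0.1511]
tool_rot: [0.68, 0.733, 0.002, -0.001]
ft_force: [-0.6, 11.8, 5.5]
grip_width: 0.0006
grasp_force: 0.0
```

Emit:
drive_tool([
  [[0,-2,0],[0,0,0],0],
  [[0,0,0],[0,0,0],0],
  [[0,0,0],[0,0,0],0],
])

```text
clock: 20.87
eef_pos: [0.5046, -0.0482, 0.1512]
tool_rot: [0.68, 0.733, 0.003, -0.002]
ft_force: [-1.5, 14.1, 5.7]
grip_width: -0.0002
grasp_force: 2.8
```

Emit:
drive_tool([
  [[0,-2,0],[0,0,0],0],
  [[0,0,0],[0,0,0],0],
  [[0,0,0],[0,0,0],0],
  [[0,0,0],[0,0,0],0],
])

```text
clock: 21.2
eef_pos: [0.5047, -0.049, 0.1513]
tool_rot: [0.68, 0.734, 0.004, -0.002]
ft_force: [-0.6, 17.3, 6.0]
grip_width: -0.0001
grasp_force: 6.4
```

Emit:
drive_tool([
  [[0,-2,0],[0,0,0],0],
  [[0,0,0],[0,0,0],0],
  [[0,0,0],[0,0,0],0],
  [[0,0,0],[0,0,0],0],
])

```text
clock: 21.53
eef_pos: [0.5047, -0.0497, 0.1514]
tool_rot: [0.679, 0.734, 0.005, -0.003]
ft_force: [-2.3, 20.6, 7.8]
grip_width: -0.0004
grasp_force: 9.9
```

Emit:
drive_tool([
  [[0,-1.5,0],[0,0,0],0],
  [[0,0,0],[0,0,0],0],
  [[0,0,0],[0,0,0],0],
  [[0,0,0],[0,0,0],0],
])

```text
clock: 21.87
eef_pos: [0.5047, -0.0504, 0.1515]
tool_rot: [0.679, 0.734, 0.006, -0.004]
ft_force: [-2.1, 22.0, 7.5]
grip_width: -0.0
grasp_force: 11.4
```

Emit:
drive_tool([
  [[0,-1.5,0],[0,0,0],0],
  [[0,0,0],[0,0,0],0],
  [[0,0,0],[0,0,0],0],
  [[0,0,0],[0,0,0],0],
  [[0,0,0],[0,0,0],0],
  [[0,0,0],[0,0,0],0],
  [[0,0,0],[0,0,0],0],
  [[0,0,0],[0,0,0],0],
])

```text
clock: 22.53
eef_pos: [0.505, -0.054, 0.1516]
tool_rot: [0.68, 0.734, 0.004, -0.002]
ft_force: [-1.9, 16.7, 7.5]
grip_width: 0.0001
grasp_force: 8.5
```

Emit:
drive_tool([
  [[0,0,0],[0,0,0],0],
  [[0,0,0],[0,0,0],0],
  [[0,0,0],[0,0,0],0],
  [[0,0,0],[0,0,0],0],
  [[0,0,0],[0,0,0],0],
  [[0,0,0],[0,0,0],0],
  [[0,0,0],[0,0,0],0],
  [[0,0,0],[0,0,0],0],
])

```text
clock: 23.2
eef_pos: [0.505, -0.054, 0.1516]
tool_rot: [0.68, 0.734, 0.004, -0.002]
ft_force: [-1.1, 17.6, 7.6]
grip_width: 0.0002
grasp_force: 8.5
```

```bash
python3 - <<'E'
from h import *
sa=snap('scene','sa.png');sb=snap('side','sb.png');cw=snap('wrist','cw.png')
old=cv2.imread('pics/x5.png');a=sa['image'][200:310,290:430,::-1];b=sb['image'][230:350,220:360,::-1]
new=np.hstack([cv2.resize(a,(420,330),interpolation=2),cv2.resize(b,(380,330),interpolation=2)])
G=lambda i:cv2.cvtColor(np.ascontiguousarray(i),cv2.COLOR_BGR2GRAY).astype(np.float32)
for n,(u0,v0,u1,v1) in dict(cam=(275,50,395,300),jaw=(215,160,275,245),bar=(100,165,220,205),clampfix=(40,100,100,240),camside=(480,70,660,250),stopside=(450,160,600,320)).items():
    s,r=cv2.phaseCorrelate(G(old[v0:v1,u0:u1]),G(new[v0:v1,u0:u1]),cv2.createHanningWindow((u1-u0,v1-v0),cv2.CV_32F));print(n,np.round(np.array(s)/(3 if u0<420 else 2.7),2),round(r,2))
w=cw['image'][::1,::1,::-1]
A=cv2.resize(sa['image'][200:310,260:430,::-1],(510,330),interpolation=2);B=cv2.resize(sb['image'][180:290,290:390,::-1],(290,319),interpolation=2)
B=cv2.copyMakeBorder(B,0,11,0,0,0)
C=cv2.resize(w,(340,255));C=cv2.copyMakeBorder(C,0,0,0,460,0)
cv2.imwrite('pics/x6.png',np.vstack([np.hstack([A,B]),C]))
E
```

```text
cam [-0. -0.] 0.79
jaw [-0.55  0.05] 0.87
bar [ 0.03 -0.03] 0.6
clampfix [-0.03 -0.02] 0.9
camside [-0.02 -0.01] 0.66
stopside [ 0. -0.] 0.81
```

View pics/x6.png

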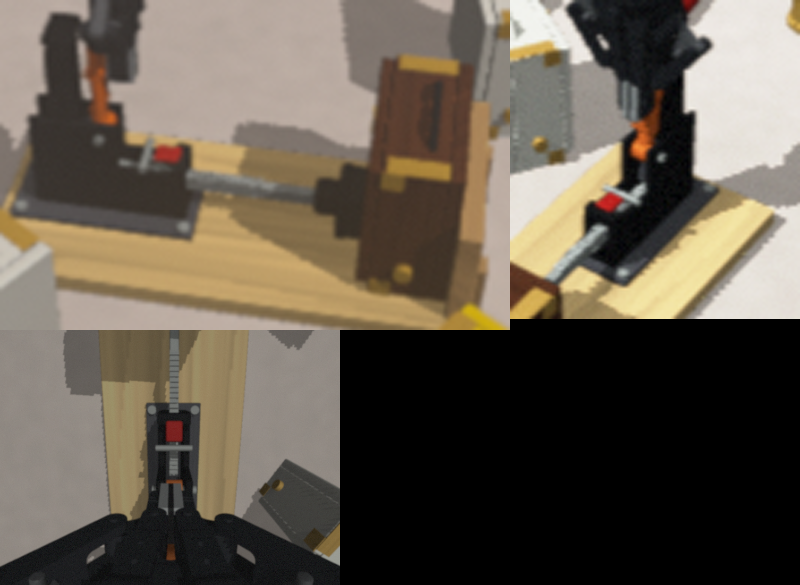

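The camera hasn't moved, and jaw travel agrees with pad compression at the measured squeeze. I'll aim for about 20 N, below the point near 24 N where the ratchet steps, and check that it holds steady.

Emit:
drive_tool([
  [[0,-1.5,0],[0,0,0],0],
  [[0,0,0],[0,0,0],0],
  [[0,0,0],[0,0,0],0],
  [[0,0,0],[0,0,0],0],
  [[0,0,0],[0,0,0],0],
  [[0,0,0],[0,0,0],0],
  [[0,0,0],[0,0,0],0],
  [[0,0,0],[0,0,0],0],
])

```text
clock: 24.02
eef_pos: [0.5051, -0.055, 0.1516]
tool_rot: [0.679, 0.734, 0.005, -0.002]
ft_force: [-1.2, 18.5, 7.4]
grip_width: 0.0001
grasp_force: 9.2
```

Emit:
drive_tool([
  [[0,0,0],[0,0,0],0],
  [[0,0,0],[0,0,0],0],
  [[0,0,0],[0,0,0],0],
  [[0,0,0],[0,0,0],0],
  [[0,0,0],[0,0,0],0],
  [[0,0,0],[0,0,0],0],
  [[0,0,0],[0,0,0],0],
  [[0,0,0],[0,0,0],0],
])

```text
clock: 24.68
eef_pos: [0.5051, -0.055, 0.1517]
tool_rot: [0.679, 0.734, 0.005, -0.002]
ft_force: [-1.5, 18.6, 7.4]
grip_width: 0.0002
grasp_force: 9.2
```

Emit:
drive_tool([
  [[0,-1,0],[0,0,0],0],
  [[0,0,0],[0,0,0],0],
  [[0,0,0],[0,0,0],0],
  [[0,0,0],[0,0,0],0],
  [[0,0,0],[0,0,0],0],
  [[0,0,0],[0,0,0],0],
  [[0,0,0],[0,0,0],0],
  [[0,0,0],[0,0,0],0],
])

```text
clock: 25.35
eef_pos: [0.5051, -0.0555, 0.1517]
tool_rot: [0.679, 0.734, 0.005, -0.003]
ft_force: [-1.8, 20.2, 8.0]
grip_width: 0.0004
grasp_force: 9.8
```

Emit:
drive_tool([
  [[0,0,0],[0,0,0],0],
  [[0,0,0],[0,0,0],0],
  [[0,0,0],[0,0,0],0],
  [[0,0,0],[0,0,0],0],
  [[0,0,0],[0,0,0],0],
  [[0,0,0],[0,0,0],0],
  [[0,0,0],[0,0,0],0],
  [[0,0,0],[0,0,0],0],
])

```text
clock: 26.02
eef_pos: [0.5051, -0.0555, 0.1517]
tool_rot: [0.679, 0.734, 0.005, -0.003]
ft_force: [-0.6, 19.7, 8.9]
grip_width: -0.0001
grasp_force: 9.8
```

The squeeze is steady at 20 N, which puts about 14 N on the bed. Handing in now.

```bash
python3 -c "
from workcell import job_done
print(job_done())"
```

```text
the job is handed in; nothing more can be done
None
```

The job is handed in: the bed is shut with the camera against its stop, and the trigger is held at a steady 20 N (about 14 N of pad force on the bed by the given formula); during pumping the trigger gave way slightly three times near 24 N, cause not found, but the camera did not move.

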